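# Blank off the empty holes of two grow channels

## Task

Blank off the four empty plant holes in the lids of the two white grow channels, so that no light reaches the channel: put a large blue-gripped black plug into each of the two empty large holes and a small one into each of the two empty small holes, each pushed fully home with its flange flat on the lid. Leave the planted cups where they are, and let go of everything at the end.

Things in the scene. Friction and masses are not known exactly. Their poses are not given: they have to be found in the camera images.
- plug_big_1: one of the two large blanking plugs, black with a blue stud (the two are alike), standing loose on the bench: round flange 68 mm across and 4 mm thick, on top of it a round upright blue grip stud 26 mm across and 30 mm tall, below it a tapered spigot 20 mm long (51 mm across under the flange, 36 mm at the foot); about 90 g. Origin: on the plug's axis at the underside of the flange, 20 mm above the foot and 34 mm below the top of the stud; z up along the axis.
- plug_big_2: one of the two large blanking plugs, black with a blue stud (the two are alike), standing loose on the bench: round flange 68 mm across and 4 mm thick, on top of it a round upright blue grip stud 26 mm across and 30 mm tall, below it a tapered spigot 20 mm long (51 mm across under the flange, 36 mm at the foot); about 90 g. Origin: on the plug's axis at the underside of the flange, 20 mm above the foot and 34 mm below the top of the stud; z up along the axis.
- plug_small_1: one of the two small blanking plugs, black with a blue stud (the two are alike), standing loose on the bench: round flange 50 mm across and 4 mm thick, on top of it a round upright blue grip stud 20 mm across and 30 mm tall, below it a tapered spigot 20 mm long (33 mm across under the flange, 22 mm at the foot); about 50 g. Origin: on the plug's axis at the underside of the flange, 20 mm above the foot and 34 mm below the top of the stud; z up along the axis.
- plug_small_2: one of the two small blanking plugs, black with a blue stud (the two are alike), standing loose on the bench: round flange 50 mm across and 4 mm thick, on top of it a round upright blue grip stud 20 mm across and 30 mm tall, below it a tapered spigot 20 mm long (33 mm across under the flange, 22 mm at the foot); about 50 g. Origin: on the plug's axis at the underside of the flange, 20 mm above the foot and 34 mm below the top of the stud; z up along the axis.
- lid_big_1: one of the two lid sections with an empty round hole 56 mm across on the white channel with the large holes (the two are alike): fixed white plate 118 mm long, 100 mm wide, 6 mm thick, snapped over the open channel, its top 66 mm above the bench. Origin: centre of the hole, level with the top face; x along the channel, z up. Under the hole the channel is hollow to its floor, 63 mm below the lid's top. With a large plug fully seated the plug's origin coincides with this one.
- lid_big_2: one of the two lid sections with an empty round hole 56 mm across on the white channel with the large holes (the two are alike): fixed white plate 118 mm long, 100 mm wide, 6 mm thick, snapped over the open channel, its top 66 mm above the bench. Origin: centre of the hole, level with the top face; x along the channel, z up. Under the hole the channel is hollow to its floor, 63 mm below the lid's top. With a large plug fully seated the plug's origin coincides with this one.
- lid_small_1: one of the two lid sections with an empty round hole 38 mm across on the white channel with the small holes (the two are alike): fixed white plate 118 mm long, 100 mm wide, 6 mm thick, snapped over the open channel, its top 66 mm above the bench. Origin: centre of the hole, level with the top face; x along the channel, z up. Under the hole the channel is hollow to its floor, 63 mm below the lid's top. With a small plug fully seated the plug's origin coincides with this one.
- lid_small_2: one of the two lid sections with an empty round hole 38 mm across on the white channel with the small holes (the two are alike): fixed white plate 118 mm long, 100 mm wide, 6 mm thick, snapped over the open channel, its top 66 mm above the bench. Origin: centre of the hole, level with the top face; x along the channel, z up. Under the hole the channel is hollow to its floor, 63 mm below the lid's top. With a small plug fully seated the plug's origin coincides with this one.
- cup_big: planted net cup in the third hole of the large-holed channel's three reachable lid sections (any of the three; hole centres 120 mm apart): loose black cup, rim 66 mm across and 3 mm thick resting on the lid, 48 mm deep, with a lettuce seedling standing about 95 mm above the lid. Origin: on its axis at the underside of the rim, level with the lid's top face; z up. To be left alone.
- cup_small: planted net cup in the third hole of the small-holed channel's three reachable lid sections (any of the three; hole centres 120 mm apart): loose black cup, rim 48 mm across and 3 mm thick resting on the lid, 44 mm deep, with a lettuce seedling standing about 65 mm above the lid. Origin: on its axis at the underside of the rim, level with the lid's top face; z up. To be left alone.

How it is judged:
At the end, for the whole second after the job is handed in: Each empty 56 mm hole holds a large plug and each empty 38 mm hole a small one: within 6 mm of the hole's axis, flange within 4 mm of the lid's face, upright within 0.1 rad; all plugs released and at rest (under 20 mm/s); both planted cups within 15 mm of their start (((horizontal distance between plug_big_1 and lid_big_1 below 0.006 m and z of plug_big_1 in the frame of lid_big_1 between -0.004 and 0.004 m and angle between each of plug_big_1, plug_big_2's own z axis and vertical below 0.1 rad and horizontal distance between plug_big_2 and lid_big_2 below 0.006 m and z of plug_big_2 in the frame of lid_big_2 between -0.004 and 0.004 m) or (horizontal distance between plug_big_1 and lid_big_2 below 0.006 m and z of plug_big_1 in the frame of lid_big_2 between -0.004 and 0.004 m and angle between each of plug_big_1, plug_big_2's own z axis and vertical below 0.1 rad and horizontal distance between plug_big_2 and lid_big_1 below 0.006 m and z of plug_big_2 in the frame of lid_big_1 between -0.004 and 0.004 m)) and ((horizontal distance between plug_small_1 and lid_small_1 below 0.006 m and z of plug_small_1 in the frame of lid_small_1 between -0.004 and 0.004 m and angle between each of plug_small_1, plug_small_2's own z axis and vertical below 0.1 rad and horizontal distance between plug_small_2 and lid_small_2 below 0.006 m and z of plug_small_2 in the frame of lid_small_2 between -0.004 and 0.004 m) or (horizontal distance between plug_small_1 and lid_small_2 below 0.006 m and z of plug_small_1 in the frame of lid_small_2 between -0.004 and 0.004 m and angle between each of plug_small_1, plug_small_2's own z axis and vertical below 0.1 rad and horizontal distance between plug_small_2 and lid_small_1 below 0.006 m and z of plug_small_2 in the frame of lid_small_1 between -0.004 and 0.004 m)) and linear speed of each of plug_big_1, plug_big_2, plug_small_1, plug_small_2 below 0.02 m/s and distance of each of cup_big, cup_small from where it was at the start of the episode below 0.015 m); the robot touches nothing.
It fails at once if the planted net cup in the large holes is shoved or lifted more than 15 mm or tipped (distance of cup_big from where it was at the start of the episode above 0.015 m or angle between cup_big's own z axis and vertical above 0.3 rad).
It fails at once if the planted net cup in the small holes is shoved or lifted more than 15 mm or tipped (distance of cup_small from where it was at the start of the episode above 0.015 m or angle between cup_small's own z axis and vertical above 0.3 rad).
It also fails if it takes over 106 s, if anything falls off the work surface, if the arm or the gripper's body presses on something with over 40 N, if the wrist force passes 120 N, or if a joint passes its speed limit or range.

## Robot

A 7-joint arm with a two-finger parallel gripper is mounted at the origin on the work surface. World frame = base frame: x ahead of the robot, y to its left, z up, the work surface at z = 0. Lengths are in m, angles in rad, forces in N, time in s.
With the tool pointing down it reaches from about 0.425 to 0.875 m from the base axis. Payload 4.7 kg.
Tool frame: the origin (TCP) lies on the centre line of the jaws, within the pads' length; the fingertips stand 22 mm ahead of it and the grasp point (between the pads) lies 3 mm ahead of it; z points along the fingers, y is the direction in which the jaws open and shut (so a half turn about z gives the same grasp; the last joint's range is limited). The gripper opens to 85 mm and grips with 20 to 120 N. Pads are 22 mm wide; open, the fingers measure 114 mm over their backs; the gripper's body (76 mm by 85 mm) begins 54 mm behind the grasp point. The pads swing forward as they close: fully open they stand 13 mm farther back than shut.
Start: joints at [1.124, 0.321, -0.07, 1.45, 0.023, 1.371, -0.057], TCP at [0.289, -0.582, 0.221] pointing down, gripper open.
Joint ranges: [-2.86, 2.86], [-0.3, 2.09], [-1.38, 1.24], [0.06, 2.45], [-1.56, 4.7], [0.09, 2.05], [-2.69, 2.69]. Speed limits (rad/s): [2.57, 2.57, 3.14, 3.14, 3.14, 3.14, 3.14].

## Interface

Orientations are given as [roll, pitch, yaw] about the fixed x, y, z axes, in that order (R = Rz(yaw) Ry(pitch) Rx(roll)).
In Python, from rig import arm gives the robot as it stands.
- The arm moves only by the shell command python3 -m inch 'ROWS' [FORCE]. ROWS is JSON, a list that holds one entry, the list of rows, each a list of 7 numbers: the closure, from 0 (fully open) to 1 (shut), then the shift along the world's x, y, z in cm, then the turn, a rotation vector about the world's x, y, z in degrees. A call has exactly 5 rows; each row shifts and turns the commanded pose from where the row before left it; what a row does not reach is not made up. A row lasts 1/12 s, in which the tool goes at most 41.7 mm and 7.16 degrees, less where a joint would pass 70% of its speed; a pose out of reach is approached as far as the arm can. A call is refused whole if a number of a shift passes 4.17 or a number of a turn 7.16, either way. A call with a gripper value outside its range is refused whole. The fingers move at their own pace and stop on an object; FORCE is the grip in N (left out, the last holds). Time passes only in rows, so rows that do not move let the fingers close, or fill a call up. It gives the time, the measured TCP pose, the force and the opening at its end, in the units of the state.
- arm.read_state(): the state, without advancing time (a new reading comes with each control period).
- arm.read_camera(name): name is "scene" or "top" or "wrist"; returns a dict with "color" (384x512x3 uint8, red, green, blue), "K" (3x3 intrinsics, pixels), "world_to_cam" (4x4, takes a point from world to camera coordinates); the wrist camera has in their place "mount" (4x4, takes a point from camera to tool coordinates, whose origin is the TCP and whose axes are the flange's). Camera axes: x right, y up, looking along -z (the intrinsics and any distortion apply to the point x, -y, -z); pixel columns grow to the right and rows downward; lengths in m; the calibration is good to about 2 mm. A picture is of the moment at which its call begins: read the wrist's pose just before it. There is no depth.
- arm.job_done(): hands the job in, once; it reports no verdict.
The state is a dict: "time": time; "joint_pos": joint angles; "qd": joint speeds; "effort": joint torques, N m; "ee_pos": TCP position; "eef_rot": TCP orientation; "force": force on the tool from outside, world axes, zero at the start; "moment": the same for the moment, N m; "width": finger opening in m.
Only numpy, scipy, OpenCV 4.12 (cv2) and the standard library are available. Lean on these libraries where they do the work, as an engineer would, in place of code of your own. Each camera call takes 0.05 s, during which the arm holds its last target. There are 200 camera calls.

## Working session

There is one attempt and no reset: what is moved stays moved. The work goes in short steps, Python scripts to look and compute and a shell command to move; the robot and the scene stay as the last step left them, time stands still between calls to the robot, and variables do not carry over. Pictures are saved under pics/ and viewed, about 12 in all and at most 16, crops included, and the job is handed in when it is done.

```bash
mkdir -p pics; ls; python3 - <<'E'
from rig import arm
import cv2,numpy as np
s=arm.read_state();print({k:np.round(v,3) for k,v in s.items()})
for n in("top","scene"):
    c=arm.read_camera(n);cv2.imwrite(f"pics/{n}0.png",c["color"][...,::-1]);print(n,c["K"],c["world_to_cam"],c.keys())
E
```

```text
pics
{'time': np.float64(0.0), 'joint_pos': array([ 1.124,  0.322, -0.07 ,  1.452,  0.023,  1.371, -0.057]), 'qd': array([-0.   , -0.001, -0.001, -0.001, -0.001,  0.002, -0.   ]), 'effort': array([ 0.0000e+00, -4.9358e+01, -3.8200e-01, -3.1433e+01,  1.3000e-02,
        1.2000e-02, -0.0000e+00]), 'ee_pos': array([ 0.289, -0.582,  0.22 ]), 'eef_rot': array([-3.14 ,  0.   ,  0.461]), 'force': array([ 0.469,  0.773, -0.9  ]), 'moment': array([-0.015,  0.024,  0.006]), 'width': np.float64(0.085)}
top [[411.10923447   0.         251.70373307]
 [  0.         411.10923447 193.31434173]
 [  0.           0.           1.        ]] [[ 0.01570684 -0.99913306  0.03855406 -0.03009826]
 [ 0.99589415  0.01907067  0.08849378 -0.51691934]
 [-0.08915231  0.03700581  0.99533031 -0.990466  ]
 [ 0.          0.          0.          1.        ]] dict_keys(['color', 'K', 'world_to_cam'])
scene [[381.17930677   0.         252.2395005 ]
 [  0.         381.17930677 190.03323733]
 [  0.           0.           1.        ]] [[ 0.48885691  0.87234643 -0.00553448 -0.24326197]
 [-0.6555002   0.37150917  0.65749557  0.29257226]
 [ 0.57562002 -0.3177934   0.75343808 -1.16375617]
 [ 0.          0.          0.          1.        ]] dict_keys(['color', 'K', 'world_to_cam'])
```

View pics/top0.png

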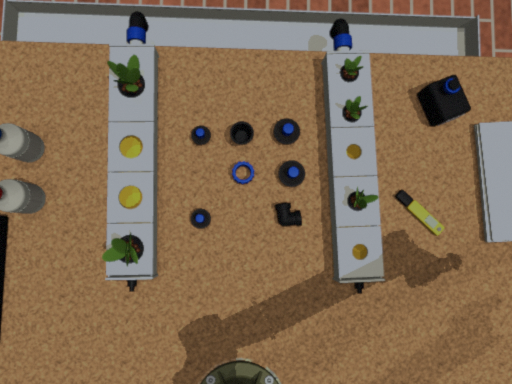

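View pics/scene0.png

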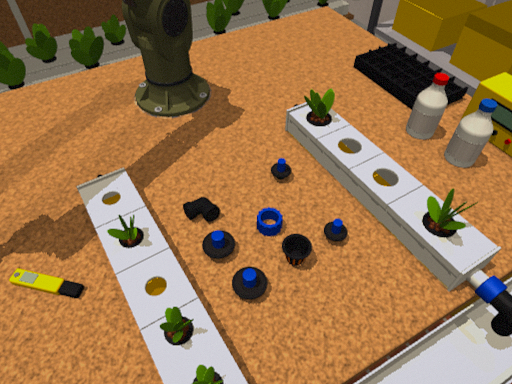

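Top view: large empty holes at (131,147) and (131,197), small ones at (354,152) and (360,252). Big plugs are at (287,131) and (291,173), small plugs at (201,133) and (201,218). The scene view agrees, and it also shows a net cup, a blue ring and a black elbow as distractors.

```bash
cat > h.py <<'E'
from rig import arm
import cv2,numpy as np
from scipy.spatial.transform import Rotation as R
def cam(n):
    s=arm.read_state();c=arm.read_camera(n)
    if n=="wrist":
        T=np.eye(4);T[:3,:3]=R.from_euler("xyz",s["eef_rot"]).as_matrix();T[:3,3]=s["ee_pos"]
        c["c2w"]=T@c["mount"]
    else: c["c2w"]=np.linalg.inv(c["world_to_cam"])
    return c
def ray(c,px):
    u=np.linalg.inv(c["K"])@[px[0],px[1],1];d=c["c2w"][:3,:3]@[u[0],-u[1],-u[2]];return c["c2w"][:3,3],d
def plane(c,px,z):
    o,d=ray(c,px);return o+d*(z-o[2])/d[2]
def proj(c,p):
    q=np.linalg.inv(c["c2w"])@[*p,1];u=c["K"]@[q[0],-q[1],-q[2]];return u[:2]/u[2]
def blobs(c,lo,hi,amin=20):
    m=cv2.inRange(cv2.cvtColor(c["color"],cv2.COLOR_RGB2HSV),lo,hi)
    n,_,st,ce=cv2.connectedComponentsWithStats(m)
    return [(ce[i],st[i]) for i in range(1,n) if st[i][4]>=amin]
BLUE=((110,120,60),(130,255,255)); YEL=((22,150,60),(35,255,255))
E
python3 - <<'E'
from h import *
for n in("top","scene"):
    c=cam(n);print(n,c["c2w"][:3,3])
    for nm,r,z in(("blue",BLUE,.054),("yel",YEL,.063)):
        for ce,st in blobs(c,*r): print(nm,ce.round(1),st,plane(c,ce,z).round(4))
    if n=="top":
        for p in((131,147),(131,197),(354,152),(360,252)):
            x,y=p;print(c["color"][y,x-16:x+17,:].tolist()[::2])
E
```

```text
top [0.42696736 0.01643883 1.03274539]
blue [135.7  33. ] [127  26  19  17 228] [0.9036 0.2707 0.054 ]
blue [342.5  40.1] [334  33  18  15 218] [ 0.9029 -0.2407  0.054 ]
blue [450.6  86.5] [445  78  16  15  85] [ 0.7918 -0.5125  0.054 ]
blue [288.  128.1] [283 123  11  12 103] [ 0.6757 -0.1059  0.054 ]
blue [199.9 132. ] [196 128   9   9  67] [0.6607 0.1075 0.054 ]
blue [242.7 172.1] [232 162  22  22 197] [0.5655 0.0025 0.054 ]
blue [293.2 171.6] [288 166  12  12 108] [ 0.5692 -0.1192  0.054 ]
blue [199.4 217.9] [195 214  10   9  70] [0.4538 0.103  0.054 ]
yel [130.5 146.2] [120 136  22  21 359] [0.6202 0.2692 0.063 ]
yel [353.3 150.9] [347 145  13  13 103] [ 0.6213 -0.2635  0.063 ]
yel [130.  196.7] [119 186  23  22 377] [0.5005 0.2654 0.063 ]
yel [420.1 213.9] [406 200  33  36 207] [ 0.4721 -0.4243  0.063 ]
yel [358.7 251.1] [353 245  13  14 108] [ 0.3814 -0.2748  0.063 ]
[[152, 156, 164], [152, 157, 164], [127, 122, 92], [150, 131, 40], [151, 131, 40], [150, 130, 42], [152, 132, 43], [152, 134, 43], [151, 147, 47], [152, 157, 50], [151, 157, 47], [152, 157, 49], [151, 154, 48], [1
[... 828 characters left out ...]
152, 157, 164], [152, 157, 164], [151, 156, 164], [152, 158, 164]]
scene [ 0.98058282 -0.2663186   0.68310693]
blue [280.8 164.8] [277 158   9  14  93] [0.4648 0.0948 0.054 ]
blue [269.1 221.4] [257 208  26  28 523] [ 0.5911 -0.0126  0.054 ]
blue [336.4 225.9] [331 219  12  15 127] [0.6678 0.1001 0.054 ]
blue [217.3 238.9] [211 231  13  18 201] [ 0.5775 -0.1234  0.054 ]
blue [248.9 277.4] [242 268  15  20 241] [ 0.6816 -0.1097  0.054 ]
blue [490.4 288.6] [475 276  32  27 481] [0.9123 0.2541 0.054 ]
yel [465.6  40.2] [ 392    0  120  118 7805] [0.2836 0.9191 0.063 ]
yel [501.1 138.3] [489 121  23  36 410] [0.6598 0.6043 0.063 ]
yel [ 38.8 281.6] [  9 268  56  27 669] [ 0.5081 -0.4438  0.063 ]
```

```bash
python3 -m inch '[[[0,1.87,3.09,0,0,0,-5.28],[0,1.87,3.09,0,0,0,-5.28],[0,1.87,3.09,0,0,0,-5.28],[0,1.87,3.09,0,0,0,-5.28],[0,1.87,3.09,0,0,0,-5.28]]]'
python3 -m inch '[[[0,1.87,3.09,0,0,0,0],[0,1.87,3.09,0,0,0,0],[0,1.87,3.09,0,0,0,0],[0,1.87,3.09,0,0,0,0],[0,1.87,3.09,0,0,0,0]]]'
python3 -m inch '[[[0,1.87,3.09,0,0,0,0],[0,1.87,3.09,0,0,0,0],[0,1.87,3.09,0,0,0,0],[0,1.87,3.09,0,0,0,0],[0,1.87,3.09,0,0,0,0]]]'
python3 - <<'E'
from h import *
s=arm.read_state();print(s["ee_pos"],s["eef_rot"],s["time"])
c=cam("wrist");cv2.imwrite("pics/w1.png",c["color"][...,::-1]);print(c["c2w"].round(3),c["K"][0,0])
for ce,st in blobs(c,*BLUE): print(ce.round(1),st,plane(c,ce,.054).round(4))
for p in ((.5692,-.1192,.054),(.5692,-.1192,.022)): print(proj(c,p))
E
```

```text
time: 0.62
ee_pos: [0.383, -0.4261, 0.2209]
eef_rot: [-3.142, 0.0, -0.005]
force: [-0.5, -0.6, 0.0]
width: 0.0853
time: 1.03
ee_pos: [0.4766, -0.2716, 0.2211]
eef_rot: [3.141, -0.0, -0.0]
force: [0.7, -0.9, -0.2]
width: 0.0854
time: 1.45
ee_pos: [0.57, -0.1172, 0.221]
eef_rot: [3.141, 0.0, -0.0]
force: [1.5, 0.1, -0.5]
width: 0.0852
[ 0.57001824 -0.11717434  0.22103699] [ 3.14133346e+00  6.11014989e-05 -1.64283186e-04] 1.45
[[ 0.     0.957  0.292  0.644]
 [-1.     0.    -0.    -0.117]
 [-0.    -0.292  0.957  0.374]
 [ 0.     0.     0.     1.   ]] 297.25811142937346
[242.8  65.2] [229  51  28  30 645] [ 0.676  -0.1061  0.054 ]
[32.5 81. ] [ 23  71  20  21 305] [0.6611 0.107  0.054 ]
[156.  162.8] [130 141  51  47 972] [ 0.5767 -0.01    0.054 ]
[256.  168.3] [244 155  25  27 525] [ 0.5706 -0.1196  0.054 ]
[ 74.7 259. ] [ 66 246  20  23 223] [0.4579 0.1    0.054 ]
[255.59922492 169.54208105]
[255.44028505 163.46306225]
```

View pics/w1.png

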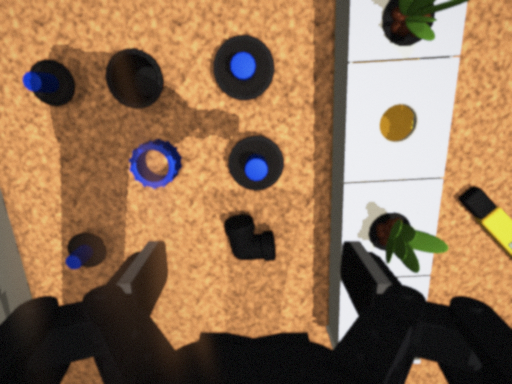

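Wrist view: the big plug stud is at (256,168). It casts to (0.571,-0.120), within 2 mm of the top camera's position, so I'll descend and grip.

```bash
python3 -m inch '[[[0,0,-0.2,-3.4,0,0,0],[0,0,0,-3.4,0,0,0],[0,0,0,-3.4,0,0,0],[0,0,0,-3.4,0,0,0],[0,0,0,-3.3,0,0,0]]]' 40
python3 -m inch '[[[0.9,0,0,0,0,0,0],[0.9,0,0,0,0,0,0],[0.9,0,0,0,0,0,0],[0.9,0,0,0,0,0,0],[0.9,0,0,0,0,0,0]]]'
python3 -m inch '[[[0.9,0,0,0,0,0,0],[0.9,0,0,0,0,0,0],[0.9,0,0,0.5,0,0,0],[0.9,0,0,1,0,0,0],[0.9,0,0,1,0,0,0]]]'
python3 -m inch '[[[0.9,0,0,3.4,0,0,0],[0.9,0,0,3.4,0,0,0],[0.9,0,0,3.4,0,0,0],[0.9,0,0,3.4,0,0,0],[0.9,0,0,0.9,0,0,0]]]'
python3 - <<'E'
from h import *
c=cam("wrist");cv2.imwrite("pics/w2.png",c["color"][...,::-1])
E
```

```text
time: 1.92
ee_pos: [0.569, -0.1209, 0.0504]
eef_rot: [3.141, 0.0, 0.0]
force: [0.9, 1.1, 0.3]
width: 0.0856
time: 2.33
ee_pos: [0.5714, -0.1212, 0.0547]
eef_rot: [3.14, -0.004, -0.0]
force: [0.4, -0.7, -0.5]
width: 0.0254
time: 2.75
ee_pos: [0.5694, -0.1207, 0.0779]
eef_rot: [-3.142, 0.0, 0.0]
force: [-0.0, 0.1, 0.3]
width: 0.0085
time: 3.17
ee_pos: [0.5726, -0.1209, 0.2299]
eef_rot: [3.139, -0.011, 0.0]
force: [0.7, -0.7, 1.2]
width: 0.0087
```

View pics/w2.png

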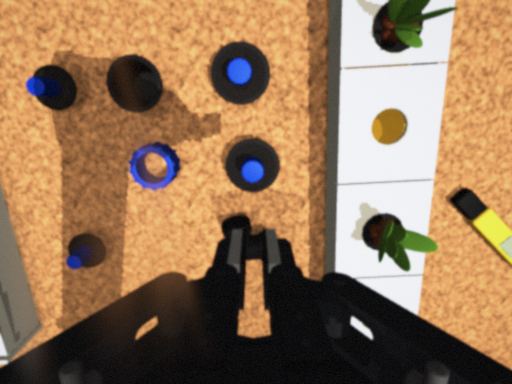

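The grip missed: the width went to the commanded 8.5 mm. The plug is still upright, with its stud at (252,171). I'll check where the tips really are relative to the stud.

```bash
python3 -m inch '[[[0.9,0,0,0,0,0,0],[0.9,0,0,0,0,0,0],[0.9,0,0,0,0,0,0],[0.9,0,0,0,0,0,0],[0.9,0,0,0,0,0,0]]]'
python3 - <<'E'
from h import *
c=cam("wrist")
for ce,st in blobs(c,*BLUE): print(ce.round(1),plane(c,ce,.054).round(4))
t=cam("top")
for ce,st in blobs(t,*BLUE): print(ce.round(1),plane(t,ce,.054).round(4))
p=arm.read_state()["ee_pos"]
print(p)
for d in(-.03,0,.022): print(d,proj(c,p+[0,0,-d]),proj(t,p+[0,0,-d]))
cv2.imwrite("pics/t2.png",cv2.resize(t["color"][60:260,180:380,::-1],None,fx=3,fy=3))
s=cam("scene");cv2.imwrite("pics/s2.png",s["color"][...,::-1])
E
```

```text
time: 3.63
ee_pos: [0.5688, -0.1206, 0.2206]
eef_rot: [-3.141, 0.003, 0.0]
force: [-0.5, 0.1, -0.1]
width: 0.0084
[239.4  63.5] [ 0.6759 -0.1061  0.054 ]
[28.8 79.2] [0.6611 0.1068 0.054 ]
[152.6 161.1] [ 0.577  -0.0099  0.054 ]
[253.  166.7] [ 0.5708 -0.1197  0.054 ]
[ 73.  256.2] [0.46   0.0979 0.054 ]
[135.6  33.1] [0.9033 0.2709 0.054 ]
[342.3  40.1] [ 0.9029 -0.2403  0.054 ]
[450.8  86.6] [ 0.7915 -0.5131  0.054 ]
[287.9 128.3] [ 0.6751 -0.1056  0.054 ]
[199.3 131.9] [0.661 0.109 0.054]
[243.  172.3] [0.5649 0.0018 0.054 ]
[293.3 171.7] [ 0.569  -0.1195  0.054 ]
[199.2 217.8] [0.454  0.1036 0.054 ]
[ 0.56912584 -0.12065178  0.22113544]
-0.03 [253.8343465  264.38508549] [308.0559349  157.25527228]
0 [253.86632116 235.79154161] [305.4417681 159.8815147]
0.022 [253.88358217 220.35576892] [303.64179279 161.68980464]
```

View pics/s2.png

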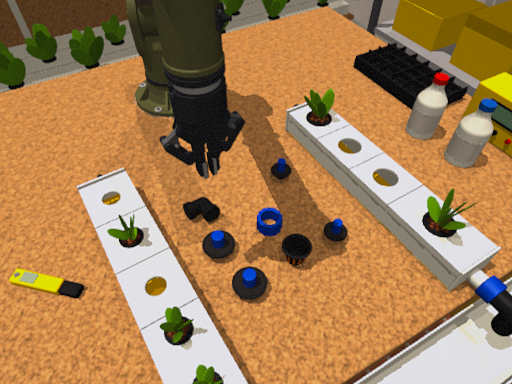

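```bash
python3 -m inch '[[[0,0.1,0.1,0,0,0,0],[0,0,0,0,0,0,0],[0,0,0,0,0,0,0],[0,0,0,0,0,0,0],[0,0,0,0,0,0,0]]]' 40
python3 -m inch '[[[0,0,0,-3.2,0,0,0],[0,0,0,-3.2,0,0,0],[0,0,0,-3.2,0,0,0],[0,0,0,-3.2,0,0,0],[0,0,0,-3.2,0,0,0]]]'
python3 -m inch '[[[0,0,0,-0.6,0,0,0],[0,0,0,-0.6,0,0,0],[0,0,0,0,0,0,0],[0,0,0,0,0,0,0],[0,0,0,0,0,0,0]]]'
python3 - <<'E'
from h import *
c=cam("wrist");cv2.imwrite("pics/w3.png",c["color"][...,::-1])
for ce,st in blobs(c,*BLUE): print(ce.round(1),plane(c,ce,.054).round(4))
E
```

```text
time: 4.2
ee_pos: [0.5705, -0.1198, 0.2221]
eef_rot: [3.141, 0.0, 0.0]
force: [-0.5, 0.3, -0.6]
width: 0.0686
time: 4.62
ee_pos: [0.5705, -0.1199, 0.0609]
eef_rot: [3.141, -0.001, -0.0]
force: [-0.4, -0.2, 0.8]
width: 0.0854
time: 5.03
ee_pos: [0.5723, -0.12, 0.0524]
eef_rot: [3.141, -0.004, -0.0]
force: [0.8, 0.2, -0.4]
width: 0.0855
[224.4  32.5] [ 0.6756 -0.1065  0.054 ]
[ 66.7 220.5] [ 0.5823 -0.0171  0.054 ]
[252.9 235. ] [ 0.5736 -0.1195  0.054 ]
```

View pics/w3.png

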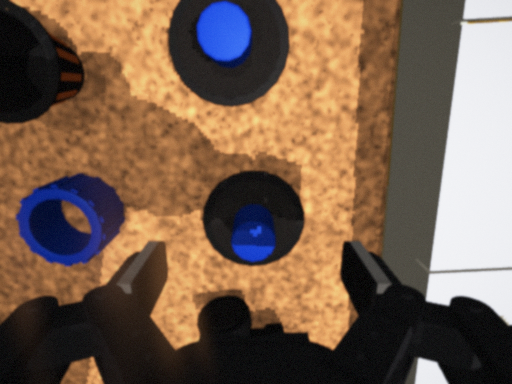

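Wrist view: the stud is centred between the open pads at (253,235). I'll close and check the width before lifting.

```bash
python3 -m inch '[[[1,0,0,0,0,0,0],[1,0,0,0,0,0,0],[1,0,0,0,0,0,0],[1,0,0,0,0,0,0],[1,0,0,0,0,0,0]]]' 60
python3 -m inch '[[[1,0,0,0,0,0,0],[1,0,0,0,0,0,0],[1,0,0,0,0,0,0],[1,0,0,0,0,0,0],[1,0,0,0,0,0,0]]]'
python3 - <<'E'
from h import *
c=cam("wrist");cv2.imwrite("pics/w4.png",c["color"][...,::-1])
for ce,st in blobs(c,*BLUE): print(ce.round(1),plane(c,ce,.054).round(4))
E
```

```text
time: 5.5
ee_pos: [0.5705, -0.1197, 0.0501]
eef_rot: [3.141, -0.0, 0.0]
force: [0.0, -0.5, -1.3]
width: 0.0254
time: 5.92
ee_pos: [0.5705, -0.1198, 0.05]
eef_rot: [3.142, 0.0, 0.0]
force: [-0.4, 0.5, 0.2]
width: -0.0002
[224.6  28.6] [ 0.6748 -0.1066  0.054 ]
[ 64.4 218.9] [ 0.5824 -0.0174  0.054 ]
[253.3 220.3] [ 0.5817 -0.1195  0.054 ]
```

View pics/w4.png

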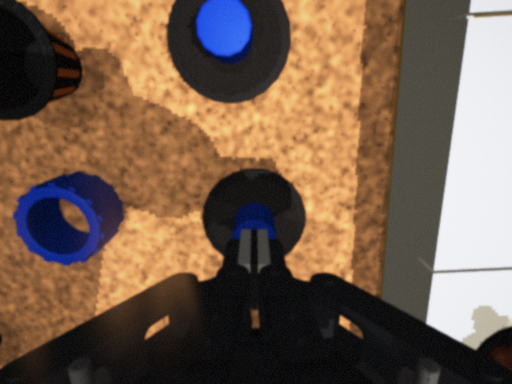

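The jaws shut above the stud: the fingertips at (253,235) occlude the stud top. So the tips sit higher than the reported pose implies. I'll check the tool height against the images.

```bash
python3 - <<'E'
from h import *
from scipy.optimize import least_squares
c=cam("wrist");s=arm.read_state();print(s["ee_pos"],s["force"])
print(c["mount"].round(4))
# flange circle edges: left/right at widest row of both big plugs
g=cv2.cvtColor(c["color"],cv2.COLOR_RGB2HSV)[...,2]
for r in(40,45,195,205,215): 
    x=np.where(g[r]<75)[0];x=x[(x>150)&(x<320)];print(r,x.min(),x.max(),plane(c,(x.min(),r),.022).round(4),plane(c,(x.max(),r),.022).round(4))
pts=[((.6757,-.1061,.054),blobs(c,*BLUE)[0][0])]
for dz in(0,.005,.01,.015,.02):
    d=dict(c);d["c2w"]=c["c2w"].copy();d["c2w"][2,3]+=dz
    print(dz,[plane(d,p,z).round(4)[:2] for p,z in((pts[0][1],.054),((204,215),.022),((303,215),.022),((253,266),.022),((253,169),.022))])
E
```

```text
[ 0.57050123 -0.11971756  0.0500055 ] [ 0.13299221 -0.13759202  0.10959806]
[[ 4.000e-04  9.565e-01  2.916e-01  7.430e-02]
 [ 1.000e+00 -5.000e-04  3.000e-04 -0.000e+00]
 [ 4.000e-04  2.916e-01 -9.565e-01 -1.530e-01]
 [ 0.000e+00  0.000e+00  0.000e+00  1.000e+00]]
40 168 289 [ 0.6756 -0.0723  0.022 ] [ 0.6756 -0.1391  0.022 ]
45 169 288 [ 0.6731 -0.0726  0.022 ] [ 0.6731 -0.1386  0.022 ]
195 208 298 [ 0.5856 -0.0904  0.022 ] [ 0.5856 -0.148   0.022 ]
205 204 302 [ 0.5788 -0.0875  0.022 ] [ 0.5788 -0.1509  0.022 ]
215 203 304 [ 0.5718 -0.0865  0.022 ] [ 0.5719 -0.1525  0.022 ]
0 [array([ 0.6748, -0.1065]), array([ 0.5718, -0.0872]), array([ 0.5719, -0.1519]), array([ 0.534 , -0.1192]), array([ 0.6027, -0.1192])]
0.005 [array([ 0.6758, -0.1061]), array([ 0.5698, -0.0863]), array([ 0.5699, -0.1528]), array([ 0.5309, -0.1192]), array([ 0.6015, -0.1192])]
0.01 [array([ 0.6768, -0.1056]), array([ 0.5678, -0.0854]), array([ 0.5678, -0.1537]), array([ 0.5279, -0.1192]), array([ 0.6003, -0.1192])]
0.015 [array([ 0.6778, -0.1052]), array([ 0.5658, -0.0845]), array([ 0.5658, -0.1546]), array([ 0.5248, -0.1191]), array([ 0.5992, -0.1192])]
0.02 [array([ 0.6788, -0.1048]), array([ 0.5638, -0.0836]), array([ 0.5638, -0.1554]), array([ 0.5217, -0.1191]), array([ 0.598 , -0.1191])]
```

```bash
python3 - <<'E'
from h import *
c=cam("wrist");s=cam("scene")
a=cv2.resize(c["color"][160:300,190:320,::-1],(390,420),interpolation=cv2.INTER_CUBIC)
b=cv2.resize(s["color"][190:290,160:260,::-1],(400,420),interpolation=cv2.INTER_CUBIC)
cv2.imwrite("pics/c5.png",np.hstack([a,b]))
for z in(.024,.03,.04,.054,.06):print(z,proj(c,(.5705,-.1197,z)).round(0),proj(s,(.5705,-.1197,z)).round(0))
E
```

```text
0.024 [254. 218.] [219. 244.]
0.03 [254. 222.] [218. 242.]
0.04 [254. 228.] [218. 240.]
0.054 [254. 239.] [217. 236.]
0.06 [254. 244.] [217. 234.]
```

View pics/c5.png

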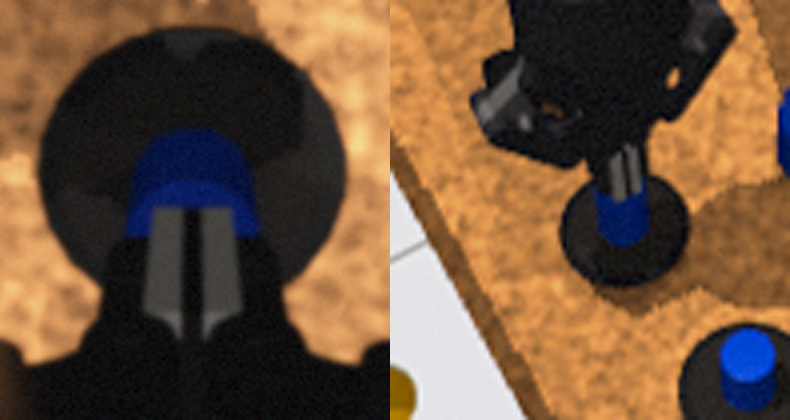

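The crop shows the closed fingertips resting right at the stud top, at about z 0.054 while the TCP reads 0.050. So the tips are about at the TCP, not 22 mm ahead of it as the spec states. I'll open, go 20 mm lower while watching force, and close again.

```bash
python3 -m inch '[[[0,0,0,1.5,0,0,0],[0,0,0,0,0,0,0],[0,0,0,0,0,0,0],[0,0,0,0,0,0,0],[0,0,0,0,0,0,0]]]' 40
python3 -m inch '[[[0,0,0,-1.0,0,0,0],[0,0,0,-1.0,0,0,0],[0,0,0,-0.5,0,0,0],[0,0,0,-0.5,0,0,0],[0,0,0,0,0,0,0]]]'
python3 -m inch '[[[0,0,0,-0.3,0,0,0],[0,0,0,-0.2,0,0,0],[0,0,0,0,0,0,0],[0,0,0,0,0,0,0],[0,0,0,0,0,0,0]]]'
python3 -m inch '[[[1,0,0,0,0,0,0],[1,0,0,0,0,0,0],[1,0,0,0,0,0,0],[1,0,0,0,0,0,0],[1,0,0,0,0,0,0]]]'
python3 -m inch '[[[1,0,0,0,0,0,0],[1,0,0,0,0,0,0],[1,0,0,0,0,0,0],[1,0,0,0,0,0,0],[1,0,0,0,0,0,0]]]'
python3 - <<'E'
from h import *
c=cam("wrist");s=cam("scene")
a=cv2.resize(c["color"][160:300,190:320,::-1],(390,420),interpolation=cv2.INTER_CUBIC)
b=cv2.resize(s["color"][190:290,160:260,::-1],(400,420),interpolation=cv2.INTER_CUBIC)
cv2.imwrite("pics/c6.png",np.hstack([a,b]))
E
```

```text
time: 6.53
ee_pos: [0.5701, -0.1197, 0.0644]
eef_rot: [-3.142, 0.001, 0.0]
force: [0.6, 0.2, 1.1]
width: 0.0608
time: 6.95
ee_pos: [0.5692, -0.1194, 0.0331]
eef_rot: [-3.141, 0.003, 0.0]
force: [0.2, 1.3, 0.4]
width: 0.0854
time: 7.37
ee_pos: [0.5708, -0.1198, 0.0304]
eef_rot: [3.141, -0.0, 0.0]
force: [0.5, 1.2, -0.2]
width: 0.0852
time: 7.78
ee_pos: [0.5705, -0.1198, 0.0301]
eef_rot: [3.141, -0.0, -0.0]
force: [-0.4, -0.1, 2.1]
width: 0.0253
time: 8.2
ee_pos: [0.5708, -0.1197, 0.0303]
eef_rot: [3.141, -0.001, 0.0]
force: [1.0, 1.5, 3.3]
width: 0.0242
```

View pics/c6.png

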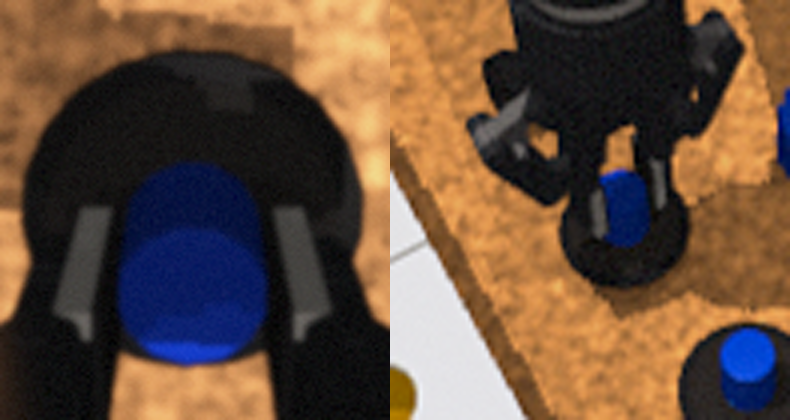

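Gripped: the width holds at 24 mm, with the pads either side of the stud. I'll lift, carry toward the large-hole channel, and measure all the holes with the wrist camera.

```bash
python3 -m inch '[[[1,0,0,1,0,0,0],[1,0,0,2,0,0,0],[1,0,0,3,0,0,0],[1,0,0,3,0,0,0],[1,0,0,3,0,0,0]]]'
python3 -m inch '[[[1,0,0,3,0,0,0],[1,0,0,3,0,0,0],[1,0,2,2,0,0,0],[1,-1,3,1,0,0,0],[1,-1,3.5,0,0,0,0]]]'
python3 -m inch '[[[1,-1,3.5,0,0,0,0],[1,-1,3.5,0,0,0,0],[1,-1,3.5,0,0,0,0],[1,-1,3,0,0,0,0],[1,-1,2,0,0,0,0]]]'
python3 -m inch '[[[1,0,0,0,0,0,0],[1,0,0,0,0,0,0],[1,0,0,0,0,0,0],[1,0,0,0,0,0,0],[1,0,0,0,0,0,0]]]'
python3 - <<'E'
from h import *
c=cam("wrist");cv2.imwrite("pics/w7.png",c["color"][...,::-1])
for r,z in((YEL,.063),(BLUE,.054)):
  for ce,st in blobs(c,*r): print(ce.round(1),st,plane(c,ce,z).round(4))
E
```

```text
time: 8.72
ee_pos: [0.5696, -0.1197, 0.1512]
eef_rot: [-3.141, 0.002, 0.0]
force: [0.5, 0.2, -0.1]
width: 0.0243
time: 9.13
ee_pos: [0.5516, -0.036, 0.2433]
eef_rot: [3.14, -0.005, -0.004]
force: [0.7, 1.6, -0.9]
width: 0.0241
time: 9.55
ee_pos: [0.4988, 0.124, 0.2403]
eef_rot: [-3.141, 0.0, 0.004]
force: [0.5, 1.2, -0.8]
width: 0.0238
time: 9.97
ee_pos: [0.5009, 0.1188, 0.2399]
eef_rot: [3.141, 0.0, -0.002]
force: [-0.4, -0.1, -1.1]
width: 0.0238
[112.5  39.7] [ 91  28  41  34 494] [0.6319 0.2606 0.063 ]
[263.9  10.8] [253   0  22  26 418] [0.6594 0.1083 0.054 ]
[477.1   2.8] [467   0  22   8 130] [ 0.6661 -0.105   0.054 ]
[352.4 103.1] [ 329   79   49   49 1025] [0.5699 0.0106 0.054 ]
[253.7 250.6] [ 230  215   49   67 2434] [0.3898 0.1191 0.054 ]
```

View pics/w7.png

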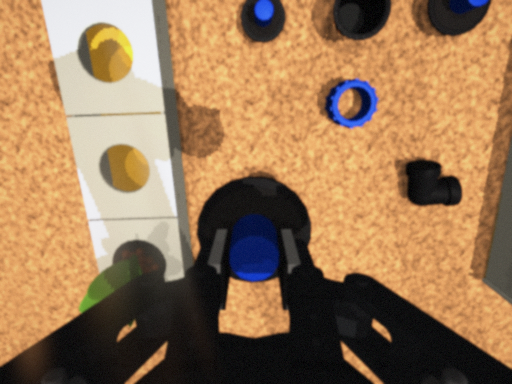

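The plug hangs straight in the jaws at (255,230), and the holes are visible at (107,52) and (124,167). I'll segment them by saturation.

```bash
cat >> h.py <<'E'
def holes(c,guess,z=.063,r=.026):
    hsv=cv2.cvtColor(c["color"],cv2.COLOR_RGB2HSV);out=[]
    for g in guess:
        u=proj(c,(*g,z));rad=np.linalg.norm(proj(c,(g[0],g[1]+r,z))-u)*1.5
        m=((hsv[...,1]>110)*255).astype(np.uint8);k=np.zeros_like(m);cv2.circle(k,tuple(int(v) for v in u),int(rad),255,-1)
        n,_,st,ce=cv2.connectedComponentsWithStats(m&k)
        i=1+np.argmax(st[1:,4]);P=plane(c,ce[i],z)
        px=rad/1.5/r*1.0;out.append((ce[i].round(1),st[i].tolist(),P.round(4),"diam mm",(st[i][2]/px*1000).round(1)))
    return out
BH=[(.6202,.2692),(.5005,.2654)];SH=[(.6213,-.2635),(.3814,-.2748)]
E
python3 - <<'E'
from h import *
c=cam("wrist")
for o in holes(c,BH):print(o)
t=cam("top")
for o in holes(t,[BH[0]])+holes(t,SH,r=.018):print(o)
print(arm.read_state()["ee_pos"])
E
```

```text
(array([108.8,  52.3]), [86, 24, 47, 58, 2103], array([0.6201, 0.2663, 0.063 ]), 'diam mm', np.float64(47.8))
(array([127.5, 167.4]), [107, 145, 42, 46, 1501], array([0.5003, 0.2624, 0.063 ]), 'diam mm', np.float64(47.7))Traceback (most recent call last):
  File "<stdin>", line 5, in <module>
  File "h.py", line 28, in holes
    i=1+np.argmax(st[1:,4]);P=plane(c,ce[i],z)
        ~~~~~~~~~^^^^^^^^^^
    return _wrapfunc(a, 'argmax', axis=axis, out=out, **kwds)
    return bound(*args, **kwds)
ValueError: attempt to get argmax of an empty sequence
```

```bash
python3 -m inch '[[[1,-1.5,3,0,0,0,0],[1,-1.5,3,0,0,0,0],[1,-1.5,3,0,0,0,0],[1,-1.5,3,0,0,0,0],[1,-1,2.6,0,0,0,0]]]'
python3 -m inch '[[[1,0,0,0,0,0,0],[1,0,0,0,0,0,0],[1,0,0,0,0,0,0],[1,0,0,0,0,0,0],[1,0,0,0,0,0,0]]]'
python3 - <<'E'
from h import *
c=cam("wrist");cv2.imwrite("pics/w8.png",c["color"][...,::-1])
for o in holes(c,BH):print(o)
print(arm.read_state()["ee_pos"],blobs(c,*BLUE))
E
```

```text
time: 10.53
ee_pos: [0.429, 0.2682, 0.2403]
eef_rot: [-3.141, -0.0, 0.001]
force: [0.6, 0.4, -0.3]
width: 0.0242
time: 10.95
ee_pos: [0.4313, 0.2648, 0.2399]
eef_rot: [3.141, 0.0, -0.003]
force: [-0.2, -0.1, -0.4]
width: 0.0238
(array([249.2,   1.7]), [235, 0, 30, 6, 116], array([0.5956, 0.2688, 0.063 ]), 'diam mm', np.float64(28.5))
(array([253.3, 103.6]), [228, 78, 51, 53, 2109], array([0.5003, 0.2651, 0.063 ]), 'diam mm', np.float64(54.4))
[0.43121581 0.26499146 0.23991593] [(array([487.96728972,  37.4635514 ]), array([ 466,    9,   46,   56, 1070], dtype=int32)), (array([393.18213058, 144.53264605]), array([382, 136,  21,  19, 291], dtype=int32)), (array([253.6217547 , 252.69382274]), array([ 230,  215,   49,   67, 2234], dtype=int32))]
```

View pics/w8.png

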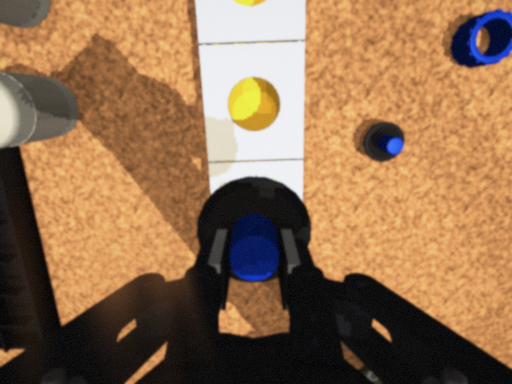

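The hole reads (0.5003,0.2651) at 54 mm across, matching the top camera within 0.5 mm. I'll move over it and descend to just above the lid.

```bash
python3 -m inch '[[[1,1.7,0,0,0,0,0],[1,1.7,0,0,0,0,0],[1,1.7,0,0,0,0,0],[1,1.8,0,0,0,0,0],[1,0,0,-2,0,0,0]]]'
python3 -m inch '[[[1,0,0,-3,0,0,0],[1,0,0,-3,0,0,0],[1,0,0,-3,0,0,0],[1,0,0,-2,0,0,0],[1,0,0,-1,0,0,0]]]'
python3 -m inch '[[[1,0,0,0,0,0,0],[1,0,0,0,0,0,0],[1,0,0,0,0,0,0],[1,0,0,-0.5,0,0,0],[1,0,0,-0.5,0,0,0]]]'
python3 -m inch '[[[1,0,0,-0.4,0,0,0],[1,0,0,-0.4,0,0,0],[1,0,0,-0.3,0,0,0],[1,0,0,-0.2,0,0,0],[1,0,0,0,0,0,0]]]'
python3 -c "
from rig import arm;s=arm.read_state();print(s['ee_pos'],s['force'])"
```

```text
time: 11.42
ee_pos: [0.5053, 0.2654, 0.2228]
eef_rot: [-3.139, -0.007, -0.005]
force: [0.3, 0.1, -1.0]
width: 0.0244
time: 11.83
ee_pos: [0.4982, 0.2642, 0.0967]
eef_rot: [3.139, 0.005, -0.002]
force: [-0.6, 0.3, -1.7]
width: 0.0241
time: 12.25
ee_pos: [0.5007, 0.2668, 0.0914]
eef_rot: [-3.141, -0.003, -0.0]
force: [-0.2, -0.4, -1.6]
width: 0.0246
time: 12.67
ee_pos: [0.4994, 0.2662, 0.0766]
eef_rot: [3.141, 0.001, 0.0]
force: [-0.0, 0.3, 0.3]
width: 0.0241
[0.49935129 0.26621607 0.07662787] [-0.01779206  0.27660931  0.28594341]
```

```bash
python3 -m inch '[[[1,0,0,-0.2,0,0,0],[1,0,0,0,0,0,0],[1,0,0,0,0,0,0],[1,0,0,0,0,0,0],[1,0,0,0,0,0,0]]]'
python3 -m inch '[[[0.4,0,0,0,0,0,0],[0.4,0,0,0,0,0,0],[0.4,0,0,0,0,0,0],[0.4,0,0,0.5,0,0,0],[0.4,0,0,1,0,0,0]]]'
python3 -m inch '[[[0.4,0,0,2.5,0,0,0],[0.4,0,0,3,0,0,0],[0.4,0,0,3.5,0,0,0],[0.4,0,0,3.5,0,0,0],[0.4,0,0,2,0,0,0]]]'
python3 - <<'E'
from h import *
c=cam("wrist");t=cam("top")
print(arm.read_state()["ee_pos"])
for k in(c,t):
  for z in(.1,.054):print([(ce.round(0).tolist(),plane(k,ce,z).round(4)[:2].tolist()) for ce,st in blobs(k,*BLUE)])
E
```

```text
time: 13.08
ee_pos: [0.4996, 0.2664, 0.0763]
eef_rot: [3.141, -0.001, 0.0]
force: [-2.3, -1.1, 6.7]
width: 0.0241
time: 13.5
ee_pos: [0.4986, 0.2657, 0.0893]
eef_rot: [3.141, 0.003, 0.0]
force: [0.4, 0.5, 0.2]
width: 0.0513
time: 13.92
ee_pos: [0.5006, 0.2675, 0.2403]
eef_rot: [-3.139, -0.005, 0.001]
force: [0.3, 0.4, 1.0]
width: 0.0515
[0.50158623 0.26804881 0.24064304]
[([411.0, 11.0], [0.6488, 0.1309]), ([480.0, 104.0], [0.5707, 0.053]), ([255.0, 177.0], [0.4994, 0.2664]), ([388.0, 203.0], [0.4711, 0.1271])]
[([411.0, 11.0], [0.6604, 0.1096]), ([480.0, 104.0], [0.5702, 0.0195]), ([255.0, 177.0], [0.4877, 0.2663]), ([388.0, 203.0], [0.4549, 0.1051])]
[([136.0, 33.0], [0.8809, 0.2588]), ([343.0, 40.0], [0.8806, -0.2286]), ([451.0, 87.0], [0.7744, -0.4878]), ([288.0, 128.0], [0.6638, -0.1001]), ([200.0, 132.0], [0.6497, 0.1032]), ([243.0, 172.0], [0.5591, 0.0033]), ([126.0, 196.0], [0.4983, 0.2649]), ([199.0, 218.0], [0.4526, 0.0989])]
[([136.0, 33.0], [0.9033, 0.2707]), ([343.0, 40.0], [0.903, -0.2407]), ([451.0, 87.0], [0.7915, -0.5127]), ([288.0, 128.0], [0.6754, -0.1059]), ([200.0, 132.0], [0.6607, 0.1075]), ([243.0, 172.0], [0.5656, 0.0027]), ([126.0, 196.0], [0.5018, 0.2772]), ([199.0, 218.0], [0.4539, 0.103])]
```

Seated: the push met 7 N at TCP z 0.076, and the stud reads (0.4994,0.2664) at z 0.100. Next is the second large plug.

```bash
python3 -m inch '[[[0.2,1.5,-3.5,0,0,0,0],[0.2,1.5,-3.5,0,0,0,0],[0.2,1.5,-3.5,0,0,0,0],[0,1.6,-3.5,0,0,0,0],[0,1.7,-3.5,0,0,0,0]]]' 40
python3 -m inch '[[[0,1.7,-3.5,0,0,0,0],[0,1.7,-3.5,0,0,0,0],[0,1.7,-3.5,0,0,0,0],[0,1.7,-3.5,0,0,0,0],[0,1.5,-3.5,0,0,0,0]]]'
python3 -m inch '[[[0,1.4,-2.1,0,0,0,0],[0,0,0,0,0,0,0],[0,0,0,0,0,0,0],[0,0,0,0,0,0,0],[0,0,0,0,0,0,0]]]'
python3 - <<'E'
from h import *
c=cam("wrist");print(arm.read_state()["ee_pos"])
print([(ce.round(0).tolist(),plane(c,ce,.054).round(4)[:2].tolist()) for ce,st in blobs(c,*BLUE)])
E
```

```text
time: 14.43
ee_pos: [0.5774, 0.0895, 0.2348]
eef_rot: [3.141, 0.001, 0.001]
force: [0.3, 0.1, -0.1]
width: 0.085
time: 14.85
ee_pos: [0.6608, -0.0855, 0.2344]
eef_rot: [-3.142, 0.001, 0.0]
force: [0.8, 0.7, -0.2]
width: 0.0855
time: 15.27
ee_pos: [0.6742, -0.1024, 0.2351]
eef_rot: [-3.141, 0.0, 0.003]
force: [-0.2, 0.8, 0.7]
width: 0.0853
[ 0.67418878 -0.10246091  0.23528662]
[([257.0, 164.0], [0.6771, -0.1061]), ([74.0, 175.0], [0.6624, 0.1064]), ([181.0, 234.0], [0.5879, -0.0127])]
```

```bash
python3 -m inch '[[[0,0.2,-0.2,-3.5,0,0,0],[0,0,0,-3.5,0,0,0],[0,0,0,-3.5,0,0,0],[0,0,0,-3.5,0,0,0],[0,0,0,-3,0,0,0]]]'
python3 -m inch '[[[0,0,0,-2,0,0,0],[0,0,0,-1,0,0,0],[0,0,0,-0.5,0,0,0],[0,0,0,0,0,0,0],[0,0,0,0,0,0,0]]]'
python3 -m inch '[[[0,0,0,0,0,0,0],[0,0,0,0,0,0,0],[1,0,0,0,0,0,0],[1,0,0,0,0,0,0],[1,0,0,0,0,0,0]]]'
python3 -m inch '[[[1,0,0,0,0,0,0],[1,0,0,0,0,0,0],[1,0,0,0,0,0,0],[1,0,0,0,0,0,0],[1,0,0,0,0,0,0]]]'
```

```text
time: 15.73
ee_pos: [0.6755, -0.1051, 0.0632]
eef_rot: [-3.141, 0.001, 0.002]
force: [0.5, -0.8, -0.0]
width: 0.0855
time: 16.15
ee_pos: [0.6777, -0.1063, 0.0318]
eef_rot: [3.141, -0.002, 0.001]
force: [0.5, 0.0, 0.3]
width: 0.0852
time: 16.57
ee_pos: [0.6767, -0.1068, 0.0305]
eef_rot: [3.141, -0.001, -0.0]
force: [0.1, 0.9, 0.1]
width: 0.0516
time: 16.98
ee_pos: [0.6766, -0.1066, 0.0303]
eef_rot: [3.142, -0.0, 0.0]
force: [-0.9, 0.8, 1.3]
width: 0.0244
```

```bash
python3 -m inch '[[[1,0,0,2,0,0,0],[1,0,0,3,0,0,0],[1,0,0,3.5,0,0,0],[1,0,0,3.5,0,0,0],[1,0,0,3.5,0,0,0]]]'
python3 -m inch '[[[1,0,0,3.5,0,0,0],[1,0,1.5,2,0,0,0],[1,-0.5,3.5,0,0,0,0],[1,-0.5,3.5,0,0,0,0],[1,-0.5,3.5,0,0,0,0]]]'
python3 -m inch '[[[1,-0.5,3.5,0,0,0,0],[1,-0.5,3.5,0,0,0,0],[1,-0.5,3.5,0,0,0,0],[1,-0.5,3.5,0,0,0,0],[1,-0.6,3.5,0,0,0,0]]]'
python3 -m inch '[[[1,-0.6,3.5,0,0,0,0],[1,-0.6,3,0,0,0,0],[1,-0.35,1.6,0,0,0,0],[1,0,0,0,0,0,0],[1,0,0,0,0,0,0]]]'
python3 -m inch '[[[1,0,0,0,0,0,0],[1,0,0,0,0,0,0],[1,0,0,0,0,0,0],[1,0,0,0,0,0,0],[1,0,0,0,0,0,0]]]'
python3 - <<'E'
from h import *
c=cam("wrist");print(arm.read_state()["ee_pos"])
print([(ce.round(1).tolist(),plane(c,ce,.1).round(4)[:2].tolist()) for ce,st in blobs(c,*BLUE)])
cv2.imwrite("pics/w9.png",c["color"][...,::-1])
E
```

```text
time: 17.4
ee_pos: [0.6759, -0.1067, 0.1859]
eef_rot: [-3.142, 0.001, 0.0]
force: [0.7, 0.4, -1.8]
width: 0.0241
time: 17.82
ee_pos: [0.6613, 0.014, 0.2402]
eef_rot: [3.142, -0.0, -0.002]
force: [0.6, 0.9, -1.9]
width: 0.0241
time: 18.23
ee_pos: [0.635, 0.1896, 0.2395]
eef_rot: [3.141, 0.001, -0.0]
force: [1.3, 0.4, -1.2]
width: 0.024
time: 18.65
ee_pos: [0.6191, 0.2706, 0.2395]
eef_rot: [3.141, 0.001, 0.003]
force: [1.1, 0.0, -1.3]
width: 0.0241
time: 19.07
ee_pos: [0.6204, 0.2683, 0.2401]
eef_rot: [3.141, -0.0, -0.001]
force: [-0.4, -0.7, -1.4]
width: 0.0242
[0.62030975 0.26857733 0.24012119]
[([394.1, 128.7], [0.6665, 0.1321]), ([458.5, 198.3], [0.595, 0.0553]), ([253.7, 252.0], [0.5328, 0.2685]), ([374.1, 274.7], [0.504, 0.1324])]
```

View pics/w9.png

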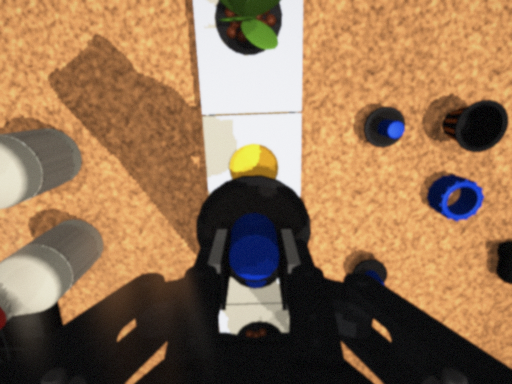

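The carried plug is over the hole, whose far half shows at (253,163) in the same column. The seedling leaf ends at row 48, clear of the plug.

```bash
python3 -m inch '[[[1,0,0,-3,0,0,0],[1,0,0,-3,0,0,0],[1,0,0,-3,0,0,0],[1,0,0,-3,0,0,0],[1,0,0,-2,0,0,0]]]'
python3 -m inch '[[[1,0,0,0,0,0,0],[1,0,0,0,0,0,0],[1,0,0,-0.5,0,0,0],[1,0,0,-0.5,0,0,0],[1,0,0,-0.4,0,0,0]]]'
python3 -m inch '[[[1,0,0,-0.4,0,0,0],[1,0,0,-0.4,0,0,0],[1,0,0,-0.3,0,0,0],[1,0,0,-0.1,0,0,0],[1,0,0,0,0,0,0]]]'
python3 -m inch '[[[1,0,0,0,0,0,0],[1,0,0,0,0,0,0],[1,0,0,0,0,0,0],[1,0,0,0,0,0,0],[1,0,0,0,0,0,0]]]'
```

```text
time: 19.53
ee_pos: [0.6188, 0.2682, 0.0968]
eef_rot: [3.14, 0.003, -0.0]
force: [-0.9, -1.1, -1.3]
width: 0.0243
time: 19.95
ee_pos: [0.621, 0.2698, 0.0874]
eef_rot: [-3.141, -0.003, -0.0]
force: [0.1, -1.2, -0.5]
width: 0.0238
time: 20.37
ee_pos: [0.6203, 0.2695, 0.0761]
eef_rot: [3.141, -0.001, 0.0]
force: [-2.9, -2.4, 7.7]
width: 0.0239
time: 20.78
ee_pos: [0.6203, 0.2696, 0.0761]
eef_rot: [3.141, -0.001, 0.0]
force: [-2.2, -0.4, 7.8]
width: 0.0244
```

```bash
python3 -m inch '[[[0.4,0,0,0,0,0,0],[0.4,0,0,0,0,0,0],[0.4,0,0,0,0,0,0],[0.4,0,0,0.5,0,0,0],[0.4,0,0,1,0,0,0]]]' 40
python3 -m inch '[[[0.4,0,0,2.5,0,0,0],[0.4,0,0,3,0,0,0],[0.4,0,0,3.5,0,0,0],[0.4,0,0,3.5,0,0,0],[0.4,0,-1,2,0,0,0]]]'
python3 -m inch '[[[0.3,0.9,-3,0,0,0,0],[0.3,0.8,-3,0,0,0,0],[0.3,0.8,-3,0,0,0,0],[0.3,0.8,-3,0,0,0,0],[0.3,0.8,-3.2,0,0,0,0]]]'
python3 -m inch '[[[0.3,0,0,0,0,0,0],[0.3,0,0,0,0,0,0],[0.3,0,0,0,0,0,0],[0.3,0,0,0,0,0,0],[0.3,0,0,0,0,0,0]]]'
python3 - <<'E'
from h import *
c=cam("wrist");t=cam("top");print(arm.read_state()["ee_pos"])
for k in(c,t):
  for z in(.1,.054):print([(ce.round(0).tolist(),plane(k,ce,z).round(4)[:2].tolist()) for ce,st in blobs(k,*BLUE)])
E
```

```text
time: 21.2
ee_pos: [0.619, 0.2687, 0.0878]
eef_rot: [3.14, 0.003, 0.0]
force: [-0.2, -0.6, -0.6]
width: 0.0513
time: 21.62
ee_pos: [0.6203, 0.2628, 0.2398]
eef_rot: [-3.137, -0.005, 0.003]
force: [0.1, 1.7, 0.1]
width: 0.0511
time: 22.03
ee_pos: [0.6613, 0.1065, 0.2353]
eef_rot: [-3.141, -0.001, 0.001]
force: [1.2, 0.1, 0.4]
width: 0.06
time: 22.45
ee_pos: [0.6606, 0.1095, 0.2345]
eef_rot: [-3.141, -0.0, 0.003]
force: [-0.0, -0.9, -1.4]
width: 0.0594
[0.66066888 0.10886386 0.23427228]
[([255.0, 165.0], [0.672, 0.1085]), ([99.0, 212.0], [0.6215, 0.2699]), ([337.0, 224.0], [0.609, 0.0223]), ([258.0, 314.0], [0.4962, 0.1037])]
[([255.0, 165.0], [0.6619, 0.1084]), ([99.0, 212.0], [0.6034, 0.2956]), ([337.0, 224.0], [0.5889, 0.0084]), ([258.0, 314.0], [0.458, 0.1028])]
[([342.0, 40.0], [0.8804, -0.2282]), ([451.0, 87.0], [0.7743, -0.4883]), ([126.0, 143.0], [0.6199, 0.2691]), ([126.0, 196.0], [0.4986, 0.2648])]
[([342.0, 40.0], [0.9028, -0.2402]), ([451.0, 87.0], [0.7915, -0.5132]), ([126.0, 143.0], [0.6295, 0.2816]), ([126.0, 196.0], [0.5022, 0.277])]
```

Both large plugs are in, with studs at (0.620,0.269) and (0.499,0.265). I'll pick the first small plug at (0.6615,0.108).

```bash
python3 -m inch '[[[0.3,0.1,0,-3.5,0,0,0],[0.3,0,0,-3.5,0,0,0],[0.3,0,0,-3.5,0,0,0],[0.3,0,0,-3.5,0,0,0],[0.3,0,0,-3,0,0,0]]]'
python3 -m inch '[[[0.3,0,0,-2,0,0,0],[0.3,0,0,-1,0,0,0],[0.3,0,0,-0.4,0,0,0],[0.3,0,0,0,0,0,0],[0.3,0,0,0,0,0,0]]]'
python3 -m inch '[[[0.3,0,0,0,0,0,0],[1,0,0,0,0,0,0],[1,0,0,0,0,0,0],[1,0,0,0,0,0,0],[1,0,0,0,0,0,0]]]'
python3 -m inch '[[[1,0,0,0,0,0,0],[1,0,0,0,0,0,0],[1,0,0,0,0,0,0],[1,0,0,0,0,0,0],[1,0,0,0,0,0,0]]]'
```

```text
time: 22.97
ee_pos: [0.661, 0.1078, 0.0618]
eef_rot: [3.141, 0.001, 0.001]
force: [0.1, -0.0, -1.0]
width: 0.0596
time: 23.38
ee_pos: [0.6631, 0.1079, 0.0316]
eef_rot: [-3.141, -0.002, 0.0]
force: [0.2, 0.1, 0.6]
width: 0.0599
time: 23.8
ee_pos: [0.6625, 0.1074, 0.0309]
eef_rot: [-3.142, -0.001, -0.0]
force: [0.8, -1.1, 1.6]
width: 0.0183
time: 24.22
ee_pos: [0.6626, 0.1075, 0.0308]
eef_rot: [-3.141, -0.001, 0.0]
force: [-0.7, -0.0, 5.5]
width: 0.0181
```

```bash
python3 -m inch '[[[1,0,0,2,0,0,0],[1,0,0,3,0,0,0],[1,0,0,3.5,0,0,0],[1,0,0,3.5,0,0,0],[1,0,0,3.5,0,0,0]]]'
python3 -m inch '[[[1,0,0,3.5,0,0,0],[1,0,-1.5,2,0,0,0],[1,-1,-3.5,0,0,0,0],[1,-1,-3.5,0,0,0,0],[1,-1,-3.5,0,0,0,0]]]'
python3 -m inch '[[[1,-1,-3.5,0,0,0,0],[1,-1,-3.5,0,0,0,0],[1,-1,-3.5,0,0,0,0],[1,-1,-3.5,0,0,0,0],[1,-1,-3.5,0,0,0,0]]]'
python3 -m inch '[[[1,-1,-3.5,0,0,0,0],[1,-1.3,-3,0,0,0,0],[1,-1,-0.6,0,0,0,0],[1,0,0,0,0,0,0],[1,0,0,0,0,0,0]]]'
python3 -m inch '[[[1,0,0,0,0,0,0],[1,0,0,0,0,0,0],[1,0,0,0,0,0,0],[1,0,0,0,0,0,0],[1,0,0,0,0,0,0]]]'
python3 - <<'E'
from h import *
c=cam("wrist");print(arm.read_state()["ee_pos"])
for o in holes(c,SH[:1],r=.018):print(o)
print([(ce.round(1).tolist(),st.tolist()) for ce,st in blobs(c,*BLUE)])
cv2.imwrite("pics/w10.png",c["color"][...,::-1])
E
```

```text
time: 24.63
ee_pos: [0.6612, 0.107, 0.1854]
eef_rot: [3.141, 0.002, 0.0]
force: [1.2, -0.5, -1.4]
width: 0.018
time: 25.05
ee_pos: [0.6313, -0.0136, 0.2396]
eef_rot: [3.141, 0.001, 0.001]
force: [0.6, -0.8, -1.0]
width: 0.0178
time: 25.47
ee_pos: [0.5807, -0.1894, 0.2392]
eef_rot: [-3.141, 0.001, -0.0]
force: [0.9, -1.0, -0.6]
width: 0.0179
time: 25.88
ee_pos: [0.5484, -0.2587, 0.2393]
eef_rot: [-3.141, 0.001, -0.001]
force: [0.8, 1.4, -0.6]
width: 0.018
time: 26.3
ee_pos: [0.5494, -0.2579, 0.24]
eef_rot: [-3.142, -0.0, 0.002]
force: [-0.5, 0.2, -0.7]
width: 0.0178
[ 0.54930633 -0.25818471  0.24002564]
(array([259.2, 101.3]), [243, 84, 34, 36, 965], array([ 0.6208, -0.2635,  0.063 ]), 'diam mm', np.float64(36.2))
[([38.5, 144.0], [17, 122, 47, 46, 1221]), ([253.7, 257.1], [236, 239, 36, 36, 988])]
```

View pics/w10.png

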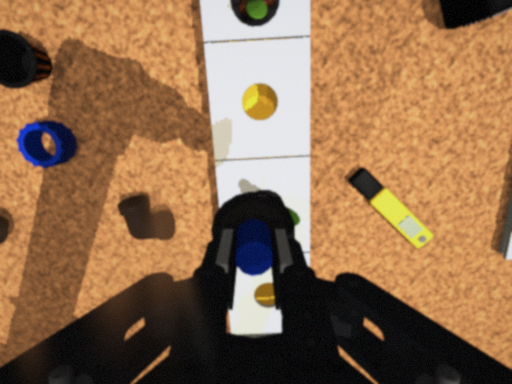

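Hole at (260,101) casts to (0.6208,-0.2635), 36 mm across, matching the top camera. The held plug is straight.

```bash
python3 -m inch '[[[1,2,-0.3,0,0,0,0],[1,2,-0.2,0,0,0,0],[1,2,0,0,0,0,0],[1,1.2,0,0,0,0,0],[1,0,0,0,0,0,0]]]'
python3 -m inch '[[[1,0,0,-3,0,0,0],[1,0,0,-3,0,0,0],[1,0,0,-3,0,0,0],[1,0,0,-3,0,0,0],[1,0,0,-1.9,0,0,0]]]'
python3 -m inch '[[[1,0,0,0,0,0,0],[1,0,0,0,0,0,0],[1,0,0,0,0,0,0],[1,0,0,0,0,0,0],[1,0,0,0,0,0,0]]]'
python3 -m inch '[[[1,0,0,-0.5,0,0,0],[1,0,0,-0.5,0,0,0],[1,0,0,-0.4,0,0,0],[1,0,0,-0.4,0,0,0],[1,0,0,-0.4,0,0,0]]]'
python3 -m inch '[[[1,0,0,-0.3,0,0,0],[1,0,0,-0.1,0,0,0],[1,0,0,0,0,0,0],[1,0,0,0,0,0,0],[1,0,0,0,0,0,0]]]'
```

```text
time: 26.77
ee_pos: [0.6231, -0.2624, 0.2391]
eef_rot: [-3.14, -0.001, 0.002]
force: [-0.7, 0.0, -1.6]
width: 0.0178
time: 27.18
ee_pos: [0.6185, -0.2635, 0.0977]
eef_rot: [-3.14, 0.004, -0.0]
force: [-0.1, 0.7, -1.3]
width: 0.0178
time: 27.6
ee_pos: [0.6222, -0.2642, 0.1034]
eef_rot: [3.14, -0.003, -0.0]
force: [-0.4, 0.3, -0.5]
width: 0.0182
time: 28.02
ee_pos: [0.6208, -0.2636, 0.0783]
eef_rot: [-3.141, 0.001, 0.0]
force: [0.8, 0.0, -0.2]
width: 0.0174
time: 28.43
ee_pos: [0.6211, -0.2634, 0.0769]
eef_rot: [3.141, -0.0, 0.0]
force: [-3.5, 1.7, 9.2]
width: 0.0181
```

```bash
python3 -m inch '[[[0.4,0,0,0,0,0,0],[0.4,0,0,0,0,0,0],[0.4,0,0,0,0,0,0],[0.4,0,0,0.5,0,0,0],[0.4,0,0,1,0,0,0]]]' 40
python3 -m inch '[[[0.4,0,0,2.5,0,0,0],[0.4,0,0,3,0,0,0],[0.4,0,0,3.5,0,0,0],[0.4,0,0,3.5,0,0,0],[0.4,0,1,2,0,0,0]]]'
python3 -m inch '[[[0.3,-1.5,3,0,0,0,0],[0.3,-1.5,3.5,0,0,0,0],[0.3,-1.5,3.5,0,0,0,0],[0.3,-1.5,3.5,0,0,0,0],[0.3,-1.5,3.5,0,0,0,0]]]'
python3 -m inch '[[[0.3,-1.5,3.5,0,0,0,0],[0.3,-1.5,3.5,0,0,0,0],[0.3,-1.5,3.5,0,0,0,0],[0.3,-1.5,3.5,0,0,0,0],[0.3,-1.6,3.2,0,0,0,0]]]'
python3 -m inch '[[[0.3,-1.5,1.5,0,0,0,0],[0.3,0,0,0,0,0,0],[0.3,0,0,0,0,0,0],[0.3,0,0,0,0,0,0],[0.3,0,0,0,0,0,0]]]'
python3 - <<'E'
from h import *
c=cam("wrist");t=cam("top");print(arm.read_state()["ee_pos"])
for k in(c,t):
  for z in(.1,.054):print([(ce.round(0).tolist(),plane(k,ce,z).round(4)[:2].tolist()) for ce,st in blobs(k,*BLUE)])
E
```

```text
time: 28.85
ee_pos: [0.6199, -0.2634, 0.0887]
eef_rot: [-3.14, 0.003, 0.0]
force: [-0.4, 0.1, -0.0]
width: 0.0515
time: 29.27
ee_pos: [0.622, -0.2567, 0.2406]
eef_rot: [3.138, -0.006, -0.003]
force: [-1.3, -0.9, 0.4]
width: 0.0511
time: 29.68
ee_pos: [0.5453, -0.082, 0.236]
eef_rot: [3.141, -0.001, 0.0]
force: [0.6, 1.4, 1.0]
width: 0.0601
time: 30.1
ee_pos: [0.4692, 0.0906, 0.2361]
eef_rot: [3.141, -0.002, 0.001]
force: [0.7, -0.1, 0.3]
width: 0.0595
time: 30.52
ee_pos: [0.4557, 0.102, 0.2354]
eef_rot: [3.141, -0.001, -0.002]
force: [0.2, 1.0, -0.0]
width: 0.0598
[0.45558442 0.10216712 0.23506437]
[([68.0, 3.0], [0.6081, 0.2597]), ([343.0, 61.0], [0.562, 0.0221]), ([83.0, 132.0], [0.4995, 0.2653]), ([253.0, 167.0], [0.4647, 0.103])]
[([68.0, 3.0], [0.6206, 0.2849]), ([343.0, 61.0], [0.5671, 0.0094]), ([83.0, 132.0], [0.4947, 0.2914]), ([253.0, 167.0], [0.4543, 0.1032])]
[([136.0, 33.0], [0.8809, 0.2591]), ([342.0, 40.0], [0.8804, -0.2282]), ([451.0, 87.0], [0.7745, -0.4875]), ([127.0, 143.0], [0.6194, 0.2679]), ([357.0, 149.0], [0.6194, -0.2623]), ([243.0, 172.0], [0.559, 0.0032])]
[([136.0, 33.0], [0.9033, 0.271]), ([342.0, 40.0], [0.9028, -0.2403]), ([451.0, 87.0], [0.7917, -0.5124]), ([127.0, 143.0], [0.6289, 0.2803]), ([357.0, 149.0], [0.6288, -0.2761]), ([243.0, 172.0], [0.5655, 0.0026])]
```

```bash
python3 -m inch '[[[0.3,-0.1,0,-3.5,0,0,0],[0.3,0,0,-3.5,0,0,0],[0.3,0,0,-3.5,0,0,0],[0.3,0,0,-3.5,0,0,0],[0.3,0,0,-3,0,0,0]]]'
python3 -m inch '[[[0.3,0,0,-2,0,0,0],[0.3,0,0,-1,0,0,0],[0.3,0,0,-0.5,0,0,0],[0.3,0,0,0,0,0,0],[0.3,0,0,0,0,0,0]]]'
python3 -m inch '[[[0.3,0,0,0,0,0,0],[1,0,0,0,0,0,0],[1,0,0,0,0,0,0],[1,0,0,0,0,0,0],[1,0,0,0,0,0,0]]]'
python3 -m inch '[[[1,0,0,0,0,0,0],[1,0,0,0,0,0,0],[1,0,0,0,0,0,0],[1,0,0,0,0,0,0],[1,0,0,0,0,0,0]]]'
```

```text
time: 31.03
ee_pos: [0.4536, 0.1024, 0.0629]
eef_rot: [-3.142, 0.001, -0.002]
force: [0.0, -0.4, -0.3]
width: 0.0597
time: 31.45
ee_pos: [0.4551, 0.1033, 0.031]
eef_rot: [-3.141, -0.002, -0.0]
force: [0.9, 0.2, 0.7]
width: 0.0599
time: 31.87
ee_pos: [0.4547, 0.1033, 0.0308]
eef_rot: [3.141, -0.001, -0.0]
force: [0.1, -0.5, 3.2]
width: 0.018
time: 32.28
ee_pos: [0.4546, 0.1033, 0.0308]
eef_rot: [3.141, -0.001, 0.0]
force: [-1.1, -0.2, 5.0]
width: 0.0179
```

```bash
python3 -m inch '[[[1,0,0,2,0,0,0],[1,0,0,3,0,0,0],[1,0,0,3.5,0,0,0],[1,0,0,3.5,0,0,0],[1,0,0,3.5,0,0,0]]]'
python3 -m inch '[[[1,0,0,3.5,0,0,0],[1,0.5,-1.5,2,0,0,0],[1,0.7,-3.5,0,0,0,0],[1,0.7,-3.5,0,0,0,0],[1,0.6,-3.5,0,0,0,0]]]'
python3 -m inch '[[[1,0,-3.5,0,0,0,0],[1,-1,-3.5,0,0,0,0],[1,-1.5,-3.5,0,0,0,0],[1,-1.5,-3,0,0,0,0],[1,-2,-2.5,0,0,0,0]]]'
python3 -m inch '[[[1,-1,-2,0,0,0,0],[1,0,0,0,0,0,0],[1,0,0,0,0,0,0],[1,0,0,0,0,0,0],[1,0,0,0,0,0,0]]]'
python3 - <<'E'
from h import *
c=cam("wrist");print(arm.read_state()["ee_pos"])
cv2.imwrite("pics/w11.png",c["color"][...,::-1])
print(proj(c,(.3814,-.2748,.063)))
for o in holes(c,SH[1:],r=.018):print(o)
E
```

```text
time: 32.7
ee_pos: [0.4533, 0.1033, 0.1863]
eef_rot: [3.141, 0.001, 0.0]
force: [1.0, 0.2, -0.4]
width: 0.0179
time: 33.12
ee_pos: [0.4793, -0.0179, 0.2406]
eef_rot: [3.141, -0.001, 0.001]
force: [0.8, -0.5, -0.0]
width: 0.0181
time: 33.53
ee_pos: [0.4181, -0.179, 0.2396]
eef_rot: [-3.141, 0.0, -0.001]
force: [0.2, -0.8, -0.5]
width: 0.0178
time: 33.95
ee_pos: [0.4097, -0.1954, 0.2399]
eef_rot: [-3.141, 0.0, 0.002]
force: [-0.1, -0.4, 0.0]
width: 0.0179
[ 0.40969729 -0.19540463  0.23997266]
[322.13234808 190.82789891]
(array([324. , 191.2]), [309, 177, 31, 29, 701], array([ 0.381 , -0.2769,  0.063 ]), 'diam mm', np.float64(36.0))
```

View pics/w11.png

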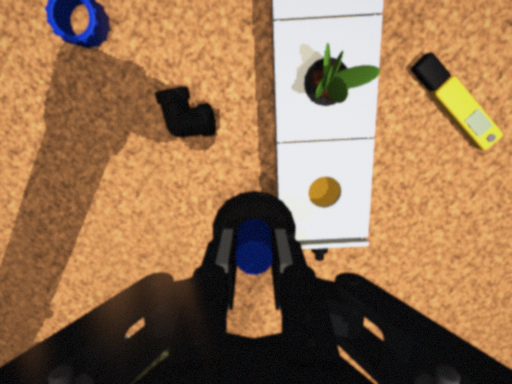

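Hole at (324,191); wrist and top differ by 2 mm in y. I'll measure again once settled.

```bash
python3 -m inch '[[[1,-1.5,-1,0,0,0,0],[1,0,-1,0,0,0,0],[1,0,0,0,0,0,0],[1,0,0,0,0,0,0],[1,0,0,0,0,0,0]]]'
python3 -m inch '[[[1,0,0,0,0,0,0],[1,0,0,0,0,0,0],[1,0,0,0,0,0,0],[1,0,0,0,0,0,0],[1,0,0,0,0,0,0]]]'
python3 - <<'E'
from h import *
for n in("wrist","wrist","top"):
    c=cam(n);s=arm.read_state();print(s["ee_pos"],s["eef_rot"])
    try:
        for o in holes(c,SH[1:],r=.018):print(o)
        print([(ce.round(0).tolist(),plane(c,ce,.1).round(4)[:2].tolist()) for ce,st in blobs(c,*BLUE)])
    except Exception as e: print(e)
E
```

```text
time: 34.42
ee_pos: [0.3947, -0.2161, 0.24]
eef_rot: [-3.141, -0.0, 0.001]
force: [-0.4, -0.5, 0.4]
width: 0.0179
time: 34.83
ee_pos: [0.3941, -0.2166, 0.2401]
eef_rot: [3.142, 0.0, 0.0]
force: [0.5, 0.5, 0.6]
width: 0.0178
[ 0.39405856 -0.21666898  0.24004209] [3.14151140e+00 3.53924061e-05 1.43014995e-04]
(array([306.3, 178. ]), [291, 164, 32, 29, 730], array([ 0.3811, -0.2768,  0.063 ]), 'diam mm', np.float64(36.7))
[([59.0, 15.0], [0.5383, -0.0459]), ([253.0, 256.0], [0.3012, -0.2163])]
[ 0.39403515 -0.21668129  0.24006313] [3.14149675e+00 1.62014749e-05 9.85555888e-05]
(array([306.2, 177.9]), [291, 163, 32, 30, 731], array([ 0.3811, -0.2769,  0.063 ]), 'diam mm', np.float64(36.7))
[([59.0, 14.0], [0.5384, -0.0459]), ([254.0, 256.0], [0.301, -0.2164])]
[ 0.39402241 -0.21669075  0.24005371] [3.14153115e+00 1.44310522e-05 4.48244562e-05]
(array([360.2, 242.5]), [356, 241, 9, 5, 17], array([ 0.4019, -0.2786,  0.063 ]), 'diam mm', np.float64(21.5))
[([136.0, 33.0], [0.8809, 0.259]), ([342.0, 40.0], [0.8805, -0.2281]), ([451.0, 87.0], [0.7743, -0.488]), ([127.0, 143.0], [0.6193, 0.2679]), ([357.0, 149.0], [0.6193, -0.2622]), ([243.0, 172.0], [0.5588, 0.0031]), ([126.0, 196.0], [0.4987, 0.2652])]
```

```bash
python3 -m inch '[[[1,0,-2,0,0,0,0],[1,-0.6,-2,0,0,0,0],[1,-0.6,-1.95,0,0,0,0],[1,0,0,0,0,0,0],[1,0,0,0,0,0,0]]]'
python3 -m inch '[[[1,0,0,-3,0,0,0],[1,0,0,-3,0,0,0],[1,0,0,-3,0,0,0],[1,0,0,-3,0,0,0],[1,0,0,-1.9,0,0,0]]]'
python3 -m inch '[[[1,0,0,0,0,0,0],[1,0,0,0,0,0,0],[1,0,0,0,0,0,0],[1,0,0,0,0,0,0],[1,0,0,0,0,0,0]]]'
python3 -m inch '[[[1,0,0,-0.5,0,0,0],[1,0,0,-0.5,0,0,0],[1,0,0,-0.4,0,0,0],[1,0,0,-0.4,0,0,0],[1,0,0,-0.4,0,0,0]]]'
python3 -m inch '[[[1,0,0,-0.3,0,0,0],[1,0,0,-0.1,0,0,0],[1,0,0,0,0,0,0],[1,0,0,0,0,0,0],[1,0,0,0,0,0,0]]]'
```

```text
time: 35.4
ee_pos: [0.3815, -0.2771, 0.2399]
eef_rot: [-3.141, 0.0, -0.003]
force: [-0.2, 1.2, 0.1]
width: 0.0178
time: 35.82
ee_pos: [0.3812, -0.2741, 0.0983]
eef_rot: [-3.139, 0.002, 0.002]
force: [-1.1, 0.9, 0.1]
width: 0.0182
time: 36.23
ee_pos: [0.3832, -0.2769, 0.1028]
eef_rot: [3.14, -0.002, 0.0]
force: [-0.5, -1.5, 0.1]
width: 0.0182
time: 36.65
ee_pos: [0.3818, -0.2761, 0.0784]
eef_rot: [-3.141, 0.0, -0.0]
force: [-0.6, 0.0, -1.0]
width: 0.018
time: 37.07
ee_pos: [0.3817, -0.2761, 0.0767]
eef_rot: [-3.141, 0.001, -0.0]
force: [-5.4, 4.1, 14.5]
width: 0.0178
```

Seated at 0.0767 with 14 N upward. I'll release, lift clear and check everything.

```bash
python3 -m inch '[[[0.4,0,0,0,0,0,0],[0.4,0,0,0,0,0,0],[0.4,0,0,0,0,0,0],[0.4,0,0,0.5,0,0,0],[0.4,0,0,1,0,0,0]]]'
python3 -m inch '[[[0.4,0,0,2.5,0,0,0],[0.4,0,0,3,0,0,0],[0.4,0,0,3.5,0,0,0],[0.4,0,0,3.5,0,0,0],[0.4,0,0,2,0,0,0]]]'
python3 -m inch '[[[0.4,0,2,0,0,0,0],[0.4,0.5,2,0,0,0,0],[0.4,0.5,2,0,0,0,0],[0.4,0.5,2,0,0,0,0],[0.4,0.5,2,0,0,0,0]]]'
python3 -m inch '[[[0.4,0.5,3,0,0,0,0],[0.4,0.5,3,0,0,0,0],[0.4,0.5,2,0,0,0,0],[0.4,0,0,0,0,0,0],[0.4,0,0,0,0,0,0]]]'
python3 - <<'E'
from h import *
t=cam("top");s=cam("scene")
print([(ce.round(0).tolist(),plane(t,ce,.1).round(4)[:2].tolist()) for ce,st in blobs(t,*BLUE)])
cv2.imwrite("pics/fin.png",np.vstack([cv2.resize(t["color"][30:300,90:400,::-1],(400,348)),cv2.resize(s["color"][...,::-1],(400,252),interpolation=cv2.INTER_AREA)]))
for h in((.5003,.2651),(.6202,.2690),(.621,-.2635),(.381,-.276)):
    print(h,"top z.1 px",proj(t,(*h,.1)).round(1),"scene px z.1",proj(s,(*h,.1)).round(1), "z.07",proj(s,(*h,.07)).round(1))
print([(ce.round(1).tolist(),st[:4].tolist()) for ce,st in blobs(s,*BLUE)])
E
```

```text
time: 37.48
ee_pos: [0.3811, -0.2755, 0.0892]
eef_rot: [-3.14, 0.002, 0.0]
force: [0.5, -0.3, -1.4]
width: 0.0512
time: 37.9
ee_pos: [0.3834, -0.277, 0.2401]
eef_rot: [3.138, -0.005, 0.0]
force: [0.6, -1.4, 0.4]
width: 0.0513
time: 38.32
ee_pos: [0.4022, -0.1753, 0.236]
eef_rot: [3.141, -0.001, -0.0]
force: [-0.1, -1.3, 0.8]
width: 0.0512
time: 38.73
ee_pos: [0.4174, -0.0953, 0.2359]
eef_rot: [3.14, -0.001, 0.003]
force: [0.7, -0.6, -0.3]
width: 0.0515
[([136.0, 33.0], [0.8808, 0.259]), ([342.0, 40.0], [0.8805, -0.2281]), ([451.0, 87.0], [0.7743, -0.4877]), ([127.0, 143.0], [0.6193, 0.2679]), ([357.0, 149.0], [0.6194, -0.2623]), ([243.0, 172.0], [0.559, 0.0031]), ([126.0, 196.0], [0.4988, 0.265])]
(0.5003, 0.2651) top z.1 px [125.9 195.4] scene px z.1 [352.2 134.5] z.07 [349.8 144.2]
(0.6202, 0.269) top z.1 px [126.4 142.9] scene px z.1 [389.4 165.9] z.07 [385.8 175.5]
(0.621, -0.2635) top z.1 px [357.8 148. ] scene px z.1 [152.1 276.4] z.07 [155.5 284.7]
(0.381, -0.276) top z.1 px [364.  252.2] scene px z.1 [106.7 187.1] z.07 [110.9 196.5]
[([351.1, 138.7], [345, 131, 13, 16]), ([388.0, 170.5], [381, 163, 15, 17]), ([108.2, 191.4], [102, 184, 13, 16]), ([269.0, 221.4], [257, 208, 26, 28]), ([152.9, 279.4], [146, 271, 14, 18]), ([490.4, 288.7], [475, 276, 32, 27])]
```

View pics/fin.png

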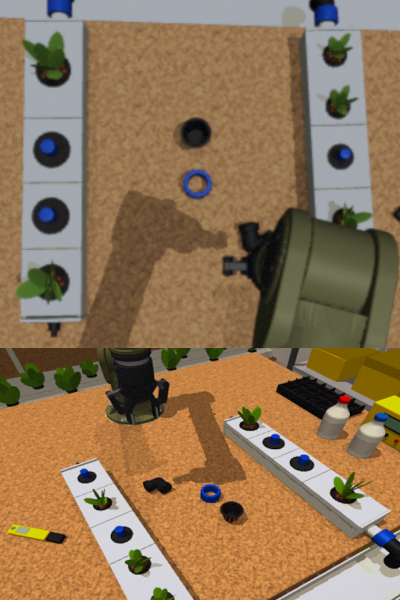

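All four plugs sit flat in their holes in both views, the cups are undisturbed, and the gripper is empty and clear.

```bash
python3 -c "
from rig import arm
print(arm.job_done())"
```

```text
the job is handed in; nothing more can be done
None
```

The job is handed in at about 39 s of the 106 s allowed. A large plug sits in each of the two empty large holes and a small one in each of the two empty small holes, all released. The hand-in reports no verdict.

**Seating:** Each plug was pushed until it met 7–14 N, with the tool at about z 0.0765 m. That puts the flange on the lid to within about 1 mm.

**Position:** After release, the top camera put three studs within about 2 mm of the measured hole centres. It could not see the fourth, the small hole nearest the robot, because the arm was in the way. There the scene camera showed the stud where a seated plug should appear.

**Cups:** In the final picture both planted cups stand as they did at the start. I judged this by eye and did not measure them.

**What disagreed:**
- **Fingertip position:** The first two grasps closed on air because the closed fingertips lay about level with the TCP, not 22 mm ahead of it. The plug did not move, and gripping 20 mm lower worked for all four.
- **Gripper width:** It read about 1.8 mm less than the real stud size.
- **Fourth hole:** The wrist and top cameras differed by 2 mm in y. I aimed between them and it went in without snagging.

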